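# Pack the radio repair caddy

## Robot

A 6-joint arm with a two-finger parallel gripper is mounted at the origin on the work surface. World frame = base frame: x ahead of the robot, y to its left, z up, the work surface at z = 0. Lengths are in m, angles in degrees, forces in N, time in s.
With the tool pointing down it reaches from about 0.35 to 0.875 m from the base axis. Payload 4.2 kg.
Tool frame: the origin (TCP) lies midway between the tips of the shut fingers; the grasp point (between the pads) lies 19 mm behind it; y points along the fingers, z is the direction in which the jaws open and shut, and the axes are right-handed (so a half turn about y gives the same grasp; the last joint's range is limited). The gripper opens to 87 mm and grips with 3 to 60 N. Pads are 19 mm wide; open, the fingers measure 117 mm over their backs; the gripper's body (75 mm by 190 mm) begins 51 mm behind the grasp point.
Start: joints at [-55.141, 22.042, 0.453, 0, -68.411, -14.817], TCP at [0.214, -0.587, 0.223] pointing down, gripper open.
Joint ranges: [-179.83, 179.83], [-69.29, 118.12], [-61.27, 80.66], [-181.25, 117.63], [-171.15, -9.14], [-177.46, 177.46]. Speed limits (degrees/s): [159.86, 159.86, 180, 180, 180, 180].

## Interface

Orientations are given as [roll, pitch, yaw] about the fixed x, y, z axes, in that order (R = Rz(yaw) Ry(pitch) Rx(roll)).
In Python, from workcell import env gives the robot as it stands. The module is installed in compiled form; this text tells all that it offers. Calls block until the motion is done:
- env.goto(position, orientation): joint-space move of the TCP to a pose.
- env.move_straight(position, rotation=None, rate=0.15, force_limit=None): straight line of the TCP; rotation=None keeps the orientation; rate is the mean speed in m/s. With force_limit (N) it stops when the force on the tool has changed by that much, and returns True; else False.
- env.set_joints(angles): joint-space move.
- env.gripper_to(opening, grasp_force=None): opening from 0.0 (shut) to 1.0 (fully open); grasp_force is the grip in N (None keeps the last); returns when the fingers have stopped.
- env.dwell(seconds).
- env.inverse_kinematics(position, orientation): joint angles nearest the present ones, or None.
- env.read_state(): the state.
- env.grab_frame(name): name is "scene" or "top" or "wrist"; returns a dict with "image" (384x512x3 uint8, blue, green, red), "fx", "fy", "cx", "cy" (pixels), "position" and "orientation" of the camera in the world. Camera axes: x right, y up, looking along -z (the intrinsics and any distortion apply to the point x, -y, -z); pixel columns grow to the right and rows downward; lengths in m; the calibration is good to about 2 mm. A picture is of the moment at which its call begins. There is no depth.
A pose or a line that the arm cannot do raises env.Unreachable and nothing moves.
- env.close_job(): hands the job in, once; it reports no verdict.
Trained networks look in a picture, given as the dict that the camera call returned (one of the last four; its "shot" number tells which), for a name from the list of things; names that differ only in an ending like _2 or _b are one class to them, and where a whole thing is asked for, a point or a joint stands for the part that bears it (a point fixed in the world has none). Each returns a list of dicts, best first, with "score" (0 to 1); they miss things now and then, are a little off and sometimes report something else, mostly with a low value. They report only what shows in the picture. A call takes as long as a camera call. They do not tell look-alikes from the thing itself.
- env.search_frame(picture, thing): "xyz" ([x, y, z] in m, in world coordinates, good to about 4 mm: the middle of the surface that is visible of it).
- env.trace(picture, thing): "mask" (384x512 bool, what is visible of it).
The state is a dict: "clock": time; "joint_positions": joint angles; "qvel": joint speeds; "joint_torque": joint torques, N m; "position": TCP position; "tool_rot": TCP orientation; "force": force on the tool from outside, world axes, zero at the start; "wrist_torque": the same for the moment, N m; "opening": opening from 0.0 (shut) to 1.0 (fully open).
Only numpy, scipy, OpenCV 4.12 (cv2) and the standard library are available. Lean on these libraries where they do the work, as an engineer would, in place of code of your own. Each camera call takes 0.05 s, during which the arm holds its last target.

## Task

Pack the caddy for the radio rebuild: set the long coil, the tuning capacitor, the transformer and the large knob each flat and upright in the recess made for it (coil in the long one, capacitor in the square one, transformer in the short oblong one, knob in the round one), setting them down rather than dropping them. The short coil and the small knob belong to another set: leave them where they are.

Things in the scene. Friction and masses are not known exactly. Their poses are not given: they have to be found in the camera images.
- coil_long: The long coil, lying: copper winding (28 mm diameter, axis 17 mm up) between two square green end cheeks 34 x 34 x 5 mm; 86 mm long along its x, 34 mm wide, 34 mm high, about 90 g. Origin: centre of its underside; z up. Grip it across the middle of the winding, along its y (28 mm).
- coil_short: The short coil, a look-alike that does not belong: same make and same 34 mm cheeks as the long coil but only 52 mm long. Origin: centre of its underside; x along its length.
- capacitor: The tuning capacitor: a metal frame 46 x 46 mm, 36 mm high, open on top with a row of round plates inside; a brass shaft of 8 mm diameter sticks out 14 mm on its -x side, 22 mm up. About 140 g. Origin: centre of the frame's underside; z up. It can be gripped on its flat sides along its y (46 mm). Any quarter turn fits; the shaft passes over the rim.
- transformer: The transformer: a dark laminated steel core 58 (x) x 22 (y) x 36 mm high with a brown winding 26 (x) x 34 (y) mm, 31 mm high, bulging out on both long sides. About 200 g. Origin: centre of its underside; z up. It can be gripped on the winding along its y (34 mm).
- knob_large: The large knob: cream, fluted, brass disc on top; skirt 42 mm in diameter up to 4 mm, tapering in to a 34 mm diameter grip from 7 mm up; 30 mm high, about 40 g. Stands on its skirt. Origin: centre of its underside; z up.
- knob_small: The small knob, a look-alike that does not belong: same make, skirt 27 mm, grip 21 mm in diameter, 22 mm high. Origin: centre of its underside.
- nest_long: The long recess, 102 (x) x 50 (y) mm inside. One of four fixed black plates, 112 (x) x 84 (y) x 4 mm, two by two in the caddy (plywood board 250 x 196 mm, 12 mm high lip); which is in which corner varies. Origin: centre of the plate's underside, 8 mm above the table; z up. Recess centred on it: floor 4 mm above the origin, white rim 7 mm above the floor, 4 mm thick.
- nest_square: The square recess, 62 x 62 mm inside. One of four fixed black plates, 112 (x) x 84 (y) x 4 mm, two by two in the caddy (plywood board 250 x 196 mm, 12 mm high lip); which is in which corner varies. Origin: centre of the plate's underside, 8 mm above the table; z up. Recess centred on it: floor 4 mm above the origin, white rim 7 mm above the floor, 4 mm thick.
- nest_oblong: The short oblong recess, 74 (x) x 50 (y) mm inside. One of four fixed black plates, 112 (x) x 84 (y) x 4 mm, two by two in the caddy (plywood board 250 x 196 mm, 12 mm high lip); which is in which corner varies. Origin: centre of the plate's underside, 8 mm above the table; z up. Recess centred on it: floor 4 mm above the origin, white rim 7 mm above the floor, 4 mm thick.
- nest_round: The round recess, 58 mm inside diameter. One of four fixed black plates, 112 (x) x 84 (y) x 4 mm, two by two in the caddy (plywood board 250 x 196 mm, 12 mm high lip); which is in which corner varies. Origin: centre of the plate's underside, 8 mm above the table; z up. Recess centred on it: floor 4 mm above the origin, white rim 7 mm above the floor, 4 mm thick.
Not all that is in view belongs to the job. Leave any purple or red look-alike of the knob_small alone.

How it is judged (in metres and radians):
At the end, for the whole second after the job is handed in: Each of the four parts is in its own recess, within 14 mm of its centre, flat on its floor (within 2.5 mm, tilt under 0.06 rad), released and at rest; the short coil and small knob are upright (tilt under 0.1 rad), within 15 mm of their starts (horizontal distance between coil_long and nest_long below 0.014 m and z of coil_long in the frame of nest_long between 0.001 and 0.0065 m and angle between each of coil_long, capacitor, transformer, knob_large's own z axis and vertical below 0.06 rad and linear speed of each of coil_long, capacitor, transformer, knob_large below 0.02 m/s and horizontal distance between capacitor and nest_square below 0.014 m and z of capacitor in the frame of nest_square between 0.001 and 0.0065 m and horizontal distance between transformer and nest_oblong below 0.014 m and z of transformer in the frame of nest_oblong between 0.001 and 0.0065 m and horizontal distance between knob_large and nest_round below 0.014 m and z of knob_large in the frame of nest_round between 0.001 and 0.0065 m and distance of each of coil_short, knob_small from where it was at the start of the episode below 0.015 m and angle between each of coil_short, knob_small's own z axis and vertical below 0.1 rad); the robot touches nothing.
It fails at once if a part is dropped into its recess (it falls free by more than about 25 mm) ((horizontal distance between coil_long and nest_long below 0.04 m and z of coil_long in the frame of nest_long below 0.08 m and contact force between coil_long and the fingers below 0.05 N and linear speed of coil_long above 0.7 m/s) or (horizontal distance between capacitor and nest_square below 0.04 m and z of capacitor in the frame of nest_square below 0.08 m and contact force between capacitor and the fingers below 0.05 N and linear speed of capacitor above 0.7 m/s) or (horizontal distance between transformer and nest_oblong below 0.04 m and z of transformer in the frame of nest_oblong below 0.08 m and contact force between transformer and the fingers below 0.05 N and linear speed of transformer above 0.7 m/s) or (horizontal distance between knob_large and nest_round below 0.04 m and z of knob_large in the frame of nest_round below 0.08 m and contact force between knob_large and the fingers below 0.05 N and linear speed of knob_large above 0.7 m/s)).
It fails at once if the short coil or the small knob is shifted by more than 15 mm or tipped ((distance of coil_short from where it was at the start of the episode above 0.015 m or angle between coil_short's own z axis and vertical above 0.3 rad) or (distance of knob_small from where it was at the start of the episode above 0.015 m or angle between knob_small's own z axis and vertical above 0.3 rad)).
It also fails if it takes over 115 s, if anything falls off the work surface, if the arm or the gripper's body presses on something with over 40 N, if the wrist force passes 120 N, or if a joint passes its speed limit or range.

## Working session

There is one attempt and no reset: what is moved stays moved. The work goes in short steps, each a Python script; the robot and the scene stay as the last script left them, time stands still between calls to the robot, and variables do not carry over. Pictures are saved under pics/ and viewed, and the job is handed in when it is done.

```bash
mkdir -p pics; python3 - <<'E'
from workcell import env
import cv2,json
for n in ["scene","top","wrist"]:
    f=env.grab_frame(n); cv2.imwrite(f"pics/{n}0.png",f["image"])
    print(n,{k:v for k,v in f.items() if k!="image"})
s=env.read_state();print(s)
E
```

```text
scene {'fx': 401.3412187031043, 'fy': 401.3412187031043, 'cx': 253.6164486069396, 'cy': 195.38166030801307, 'position': array([ 0.82601159, -0.57775686,  0.56836658]), 'orientation': array([50.86711966, -0.57511827, 28.35315567]), 'shot': 1}
top {'fx': 497.0351205469388, 'fy': 497.0351205469388, 'cx': 257.07950941369876, 'cy': 197.51262453927274, 'position': array([ 0.32198936, -0.01390635,  1.32942879]), 'orientation': array([  8.75366751,   1.04944248, -90.25869622]), 'shot': 2}
wrist {'fx': 330.2076876717058, 'fy': 330.2076876717058, 'cx': 252.4055802527643, 'cy': 196.0302083922357, 'position': array([ 0.14312159, -0.61318417,  0.38344268]), 'orientation': array([-1.60173771e+01, -4.42143995e-02,  1.10014875e+02]), 'shot': 3}
{'clock': 0.15, 'joint_positions': array([-5.51399320e+01,  2.20815423e+01,  3.96793125e-01, -1.93911600e-02,
       -6.84141711e+01, -1.48170403e+01]), 'qvel': array([-0.02529373, -0.10649533,  0.13079078,  0.00163239, -0.02257712,
       -0.02954476]), 'joint_torque': array([-4.69212991e-04, -3.91052842e+01,  1.87588602e+01,  4.22238395e+00,
        1.23858510e-02, -1.43482835e-04]), 'position': array([ 0.21404936, -0.58669877,  0.22169782]), 'tool_rot': array([-8.98997600e+01,  7.87779420e-03,  2.00358851e+01]), 'force': array([ 0.00344521, -0.47925119,  0.6785334 ]), 'wrist_torque': array([ 0.03128579,  0.0222959 , -0.00191594]), 'opening': 0.9992726515915653}
```

View pics/top0.png

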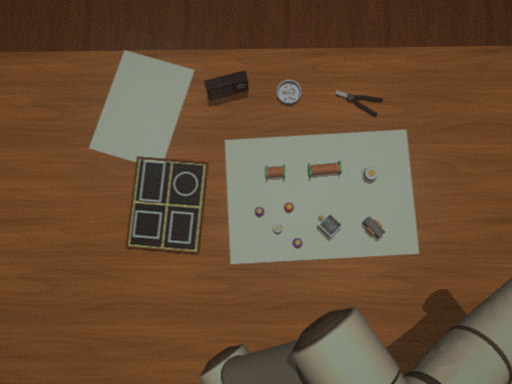

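View pics/scene0.png

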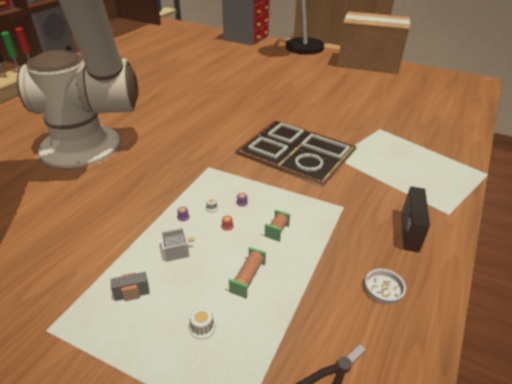

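```bash
cat > h.py <<'E'
from workcell import env
import cv2,numpy as np
from scipy.spatial.transform import Rotation as R
def rot(o): return R.from_euler('xyz',o,degrees=True).as_matrix()
def ray2plane(f,uv,z):
    uv=np.atleast_2d(np.asarray(uv,float))
    d=np.c_[(uv[:,0]-f['cx'])/f['fx'],-(uv[:,1]-f['cy'])/f['fy'],-np.ones(len(uv))]@rot(f['orientation']).T
    p=np.asarray(f['position']); return p+d*((z-p[2])/d[:,2:3])
def proj(f,P):
    q=(np.atleast_2d(P)-f['position'])@rot(f['orientation'])
    return np.c_[f['cx']+f['fx']*q[:,0]/-q[:,2],f['cy']-f['fy']*q[:,1]/-q[:,2]]
def rect(f,xr,yr,z,s=0.001):
    """rectified view of plane z: rows -> -x, columns -> -y"""
    xs=np.arange(xr[1],xr[0],-s); ys=np.arange(yr[1],yr[0],-s)
    X,Y=np.meshgrid(xs,ys,indexing='ij')
    uv=proj(f,np.c_[X.ravel(),Y.ravel(),np.full(X.size,z)]).astype(np.float32).reshape(X.shape+(2,))
    return cv2.remap(f['image'],uv[...,0],uv[...,1],cv2.INTER_LINEAR)
NAMES=['coil_long','coil_short','capacitor','transformer','knob_large','knob_small','nest_long','nest_square','nest_oblong','nest_round']
E
python3 - <<'E'
from h import *
f=env.grab_frame("top")
for n in NAMES:
    r=env.search_frame(f,n); print(n,[(np.round(a['xyz'],3).tolist(),round(a['score'],2)) for a in r[:4]])
print(rot(env.read_state()['tool_rot']))
E
```

```text
coil_long []
coil_short [([0.586, -0.041, 0.031], 0.8)]
capacitor [([0.446, -0.185, 0.026], 0.6), ([0.452, 0.302, 0.014], 0.35)]
transformer [([0.443, -0.29, 0.038], 0.6)]
knob_large [([0.581, -0.295, 0.028], 0.77), ([0.442, 0.212, 0.012], 0.31)]
knob_small [([0.587, -0.043, 0.029], 0.72), ([0.499, -0.074, 0.02], 0.56), ([0.487, 0.006, 0.021], 0.54), ([0.401, -0.092, 0.022], 0.39)]
nest_long [([0.569, 0.288, 0.013], 0.94), ([0.443, -0.292, 0.039], 0.7)]
nest_square [([0.452, 0.303, 0.014], 0.67)]
nest_oblong [([0.44, 0.211, 0.014], 0.55), ([0.446, -0.185, 0.025], 0.36)]
nest_round [([0.562, 0.202, 0.011], 0.84)]
[[ 9.39465232e-01  8.99779006e-05 -3.42644233e-01]
 [ 3.42644239e-01 -6.78781149e-05  9.39465231e-01]
 [ 6.12730646e-05 -9.99999994e-01 -9.45995383e-05]]
```

```bash
python3 - <<'E'
from h import *
for i,(y) in enumerate([-0.15,0.25]):
    env.goto([0.47,y,0.25],[-90,0,0]); env.dwell(0.3)
    f=env.grab_frame("wrist"); cv2.imwrite(f"pics/w{i}.png",f["image"]); np.save(f"w{i}.npy",f,allow_pickle=True)
    for n in (NAMES[:6] if i==0 else NAMES[6:]):
        r=env.search_frame(f,n); print(n,[(np.round(a['xyz'],3).tolist(),round(a['score'],2)) for a in r[:4]])
s=env.read_state(); print(s['clock'],s['joint_positions'],s['position'])
E
```

```text
coil_long [([0.59, -0.169, 0.025], 0.98), ([0.486, 0.169, 0.018], 0.27)]
coil_short [([0.589, -0.058, 0.031], 0.62)]
capacitor [([0.449, -0.178, 0.024], 0.75)]
transformer [([0.437, -0.292, 0.039], 0.56)]
knob_large [([0.568, -0.303, 0.02], 0.6)]
knob_small [([0.489, -0.081, 0.022], 0.95), ([0.482, -0.001, 0.024], 0.78), ([0.442, -0.044, 0.025], 0.69), ([0.407, -0.096, 0.026], 0.67)]
nest_long [([0.56, 0.287, 0.013], 0.76)]
nest_square []
nest_oblong []
nest_round [([0.551, 0.202, 0.016], 0.97), ([0.558, 0.291, 0.012], 0.49)]
5.225 [ 4.54649030e+01  1.18790607e+01 -9.96360799e+00  7.12999776e-04
 -6.81588622e+01 -1.35478863e+02] [0.47005051 0.24988851 0.25000754]
```

```bash
python3 - <<'E'
import cv2
for i in (0,1):
    a=cv2.imread(f"pics/w{i}.png"); cv2.imwrite(f"pics/w{i}b.png",cv2.resize(a,(800,600)))
E
```

```text
(no output)
```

View pics/w0b.png

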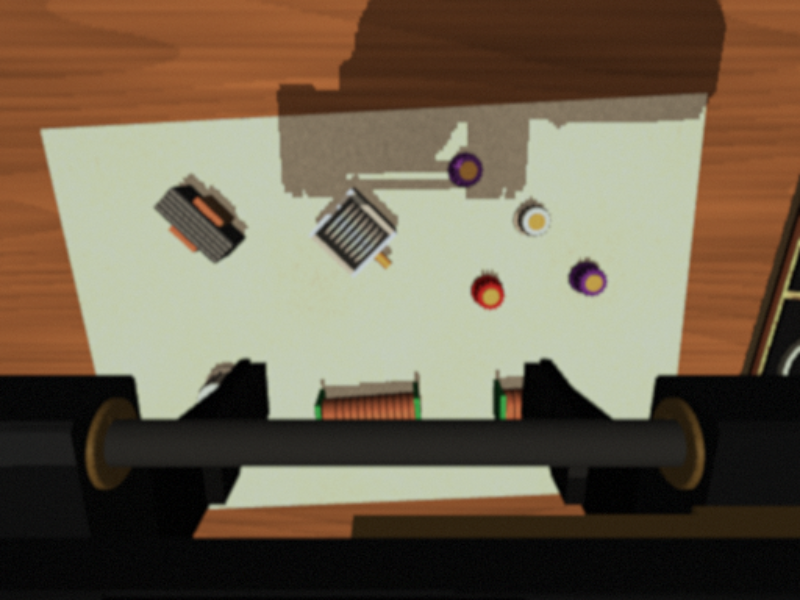

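View pics/w1b.png

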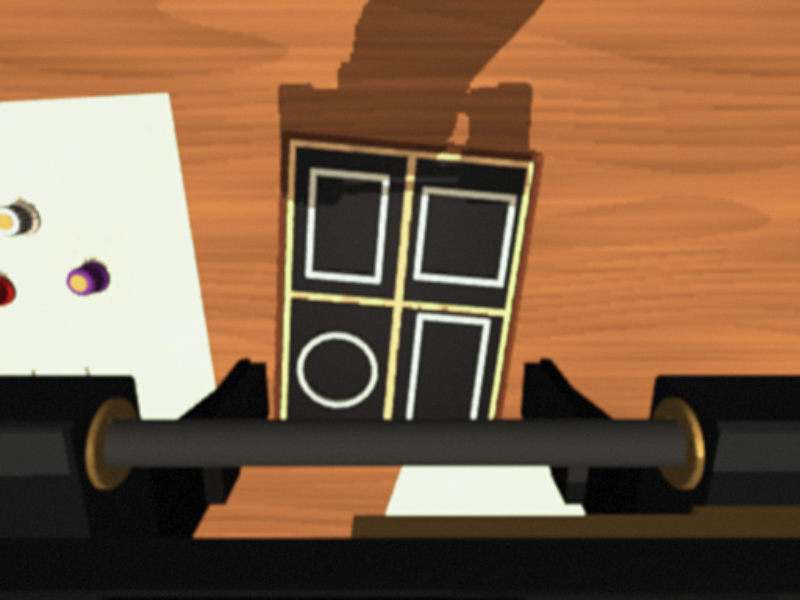

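```bash
python3 - <<'E'
from h import *
for i,(x,y) in zip([2,3],[(0.62,0.22),(0.63,-0.18)]):
    env.goto([x,y,0.25],[-90,0,0]); env.dwell(0.3)
    f=env.grab_frame("wrist"); np.save(f"w{i}.npy",f,allow_pickle=True)
    cv2.imwrite(f"pics/w{i}b.png",cv2.resize(f["image"],(800,600)))
f=env.grab_frame("top");np.save("t.npy",f,allow_pickle=True)
print(env.read_state()['clock'])
L=lambda n:np.load(n,allow_pickle=True).item()
a=rect(L("w1.npy"),(0.36,0.66),(0.12,0.39),0.019)
b=rect(L("w2.npy"),(0.36,0.66),(0.12,0.39),0.019)
c=rect(L("t.npy"),(0.36,0.66),(0.12,0.39),0.019)
im=cv2.resize(np.hstack([a,b,c]),None,fx=.98,fy=.98); cv2.imwrite("pics/cad.png",im);print(im.shape)
E
```

```text
8.1167
(295, 794, 3)
```

View pics/cad.png

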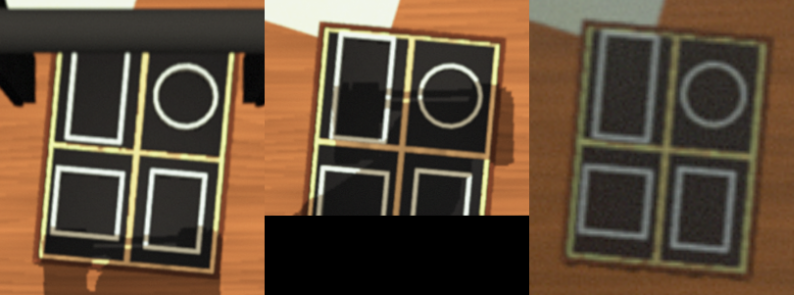

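View pics/w3b.png

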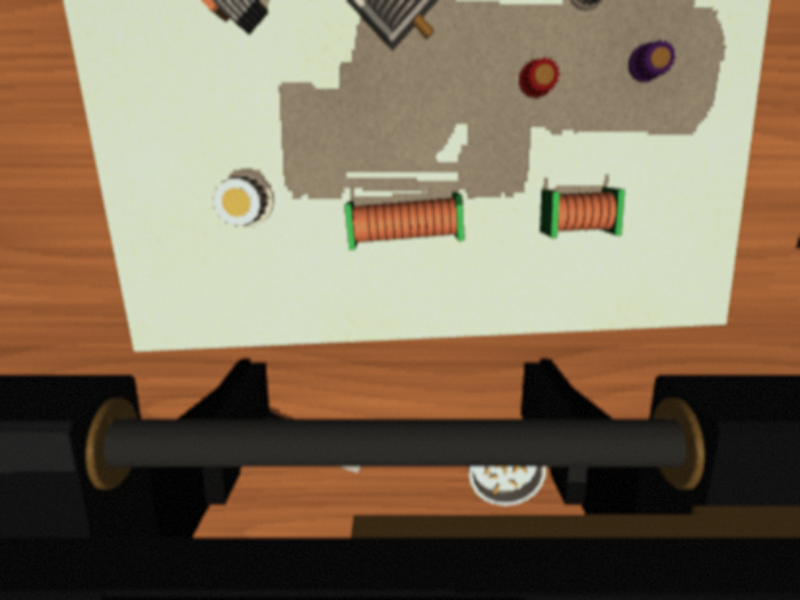

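```bash
python3 - <<'E'
from h import *
L=lambda n:np.load(n,allow_pickle=True).item()
for n in ["w1.npy","w2.npy","t.npy"]:
    f=L(n); s=.0005
    a=rect(f,(0.36,0.66),(0.12,0.39),0.019,s)
    g=cv2.cvtColor(a,cv2.COLOR_BGR2GRAY)
    sat=cv2.cvtColor(a,cv2.COLOR_BGR2HSV)[...,1]
    m=((g>(60 if n[0]=='t' else 70))&(sat<90)).astype(np.uint8)
    cs,h=cv2.findContours(m,cv2.RETR_CCOMP,cv2.CHAIN_APPROX_NONE)
    print(n)
    for c,hh in zip(cs,h[0]):
        ar=cv2.contourArea(c)*s*s*1e6
        if 2000<ar<9000:
            (u,v),(w,hgt),an=cv2.minAreaRect(c)
            print('hole' if hh[3]>=0 else 'outer',round(ar),np.round([0.66-v*s,0.39-u*s,w*s,hgt*s],4),round(an,1))
E
```

```text
w1.npy
outer 5111 [0.4455 0.2116 0.0616 0.0852] 5.2
hole 3354 [0.4445 0.2117 0.0487 0.072 ] 5.2
outer 5271 [0.4536 0.3011 0.0736 0.0732] 5.2
hole 3483 [0.4526 0.3012 0.0598 0.0599] 5.1
outer 3680 [0.5621 0.2011 0.0682 0.0686] 45.0
hole 2291 [0.5618 0.2008 0.0545 0.0535] 0.0
w2.npy
outer 3533 [0.563  0.2013 0.068  0.0665] 90.0
hole 2435 [0.5621 0.2011 0.0555 0.0559] 45.0
outer 8559 [0.5417 0.2942 0.0851 0.1739] 5.3
hole 4694 [0.5703 0.2903 0.0486 0.1   ] 5.2
outer 3560 [0.6415 0.3215 0.137  0.037 ] 0.0
t.npy
outer 5443 [0.4467 0.213  0.0645 0.0873] 5.0
hole 3092 [0.4465 0.2131 0.0455 0.0706] 4.9
outer 3844 [0.5641 0.2024 0.07   0.0704] 45.0
hole 2174 [0.564  0.2025 0.0526 0.053 ] 42.3
hole 3263 [0.4548 0.3024 0.0577 0.0588] 5.4
hole 4283 [0.5721 0.2919 0.0455 0.0982] 5.3
outer 3573 [0.642 0.321 0.036 0.138] 90.0
```

```bash
python3 - <<'E'
from h import *
L=lambda n:np.load(n,allow_pickle=True).item()
w0,w3,t=L("w0.npy"),L("w3.npy"),L("t.npy")
def crop(f,c,z,h=.055):
    a=rect(f,(c[0]-h,c[0]+h),(c[1]-h,c[1]+h),z,h/95)[:190,:190]
    a=cv2.convertScaleAbs(a,alpha=1.3) 
    for k in range(0,190,19): a[k,:6]=(0,0,255);a[:6,k]=(0,0,255)
    return a
it=[('coil',w3,(.59,-.17),.034),('knob',w3,(.575,-.3),.03),('cap',w0,(.449,-.178),.036),('tr',w0,(.437,-.292),.036)]
im=np.vstack([np.hstack([crop(f,c,z) for _,f,c,z in it]),np.hstack([crop(t,c,z) for _,f,c,z in it])])
cv2.imwrite("pics/parts.png",im);print(im.shape)
E
```

```text
(380, 760, 3)
```

View pics/parts.png

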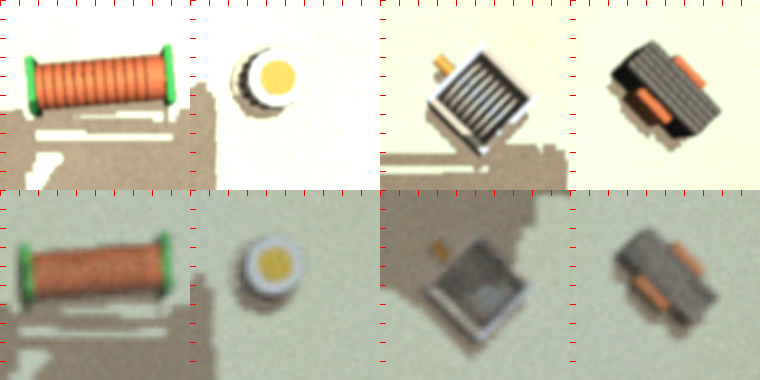

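```bash
python3 - <<'E'
from h import *
L=lambda n:np.load(n,allow_pickle=True).item()
w0,t=L("w0.npy"),L("t.npy")
def crop(f,c,z,box,yaw,h=.05):
    a=rect(f,(c[0]-h,c[0]+h),(c[1]-h,c[1]+h),z,h/190)[:380,:380]; a=cv2.convertScaleAbs(a,alpha=1.3 if f is w0 else 2)
    A=np.radians(yaw);e=np.array([np.cos(A),np.sin(A)]);n=np.array([-e[1],e[0]])
    for L_,W,col in box:
        P=np.array([c+i*e*L_/2+j*n*W/2 for i,j in((1,1),(1,-1),(-1,-1),(-1,1))])
        uv=np.c_[(c[1]+h-P[:,1])/(h/190),(c[0]+h-P[:,0])/(h/190)].astype(int)
        cv2.polylines(a,[uv],True,col,1)
    return a
tr=([.441,-.295],.036,[(.058,.022,(0,0,255)),(.026,.034,(0,255,0))],-138+180-0)
import sys
rows=[]
for c,z,b,y in [(np.array([.441,-.295]),.036,[(.058,.022,(0,0,255)),(.026,.034,(0,255,0))],48),(np.array([.4468,-.181]),.036,[(.046,.046,(0,0,255))],46)]:
    rows.append(np.hstack([crop(w0,c,z,b,y),crop(t,c,z,b,y)]))
im=np.vstack(rows); cv2.imwrite("pics/z.png",cv2.resize(im,(600,600)))
E
```

```text
(no output)
```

View pics/z.png

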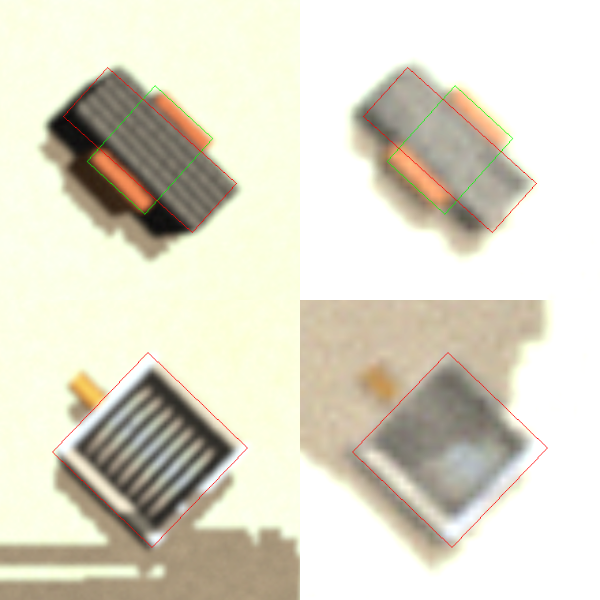

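```bash
cat >> h.py <<'E'
# name: pick xy, pick yaw, place xy, place yaw, width
J={'coil_long':((.5988,-.1722),-85.5,(.5712,.2911),-5.2,.028),
'capacitor':((.4468,-.1815),46,(.4535,.3017),-5.2,.046),
'transformer':((.4413,-.2945),48,(.4457,.2122),-5.2,.034),
'knob_large':((.5858,-.2955),-5.2,(.5626,.2016),-5.2,.034)}
E
python3 - <<'E'
from h import *
for n,(p,a,q,b,w) in J.items():
    for xy,ang,z in ((p,a,.0095),(q,b,.0215)):
        for k in (0,180,-180):
            r=[env.inverse_kinematics([*xy,zz],[-90,0,ang+k]) for zz in (z,.2)]
            print(n,xy,ang+k,[None if x is None else np.round(x).tolist() for x in r])
E
```

```text
coil_long (0.5988, -0.1722) -85.5 [[-1.0, 34.0, -13.0, 0.0, -42.0, -174.0], [-1.0, 23.0, -2.0, 0.0, -65.0, -174.0]]
coil_long (0.5988, -0.1722) 94.5 [[-1.0, 34.0, -13.0, 0.0, -42.0, 6.0], [-1.0, 23.0, -2.0, 0.0, -65.0, 6.0]]
coil_long (0.5988, -0.1722) -265.5 [[-1.0, 34.0, -13.0, 0.0, -42.0, 6.0], [-1.0, 23.0, -2.0, 0.0, -65.0, 6.0]]
coil_long (0.5712, 0.2911) -5.2 [[41.0, 35.0, -10.0, -0.0, -45.0, -137.0], [41.0, 24.0, 1.0, -0.0, -66.0, -137.0]]
coil_long (0.5712, 0.2911) 174.8 [[41.0, 35.0, -10.0, 0.0, -45.0, 43.0], [41.0, 24.0, 1.0, 0.0, -66.0, 43.0]]
coil_long (0.5712, 0.2911) -185.2 [[41.0, 35.0, -10.0, 0.0, -45.0, 43.0], [41.0, 24.0, 1.0, 0.0, -66.0, 43.0]]
capacitor (0.4468, -0.1815) 46 [[-3.0, 24.0, -34.0, 0.0, -32.0, -41.0], [-3.0, 9.0, -21.0, 0.0, -60.0, -41.0]]
capacitor (0.4468, -0.1815) 226 [[-3.0, 24.0, -34.0, 0.0, -32.0, 139.0], [-3.0, 9.0, -21.0, 0.0, -60.0, 139.0]]
capacitor (0.4468, -0.1815) -134 [[-3.0, 24.0, -34.0, 0.0, -32.0, 139.0], [-3.0, 9.0, -21.0, 0.0, -60.0, 139.0]]
capacitor (0.4535, 0.3017) -5.2 [[51.0, 28.0, -25.0, -0.0, -38.0, -146.0], [51.0, 15.0, -13.
[... 933 characters left out ...]
, -60.0, 40.0]]
knob_large (0.5858, -0.2955) -5.2 [[-13.0, 37.0, -8.0, -0.0, -45.0, -83.0], [-13.0, 26.0, 3.0, -0.0, -67.0, -83.0]]
knob_large (0.5858, -0.2955) 174.8 [[-13.0, 37.0, -8.0, 0.0, -45.0, 97.0], [-13.0, 26.0, 3.0, 0.0, -67.0, 97.0]]
knob_large (0.5858, -0.2955) -185.2 [[-13.0, 37.0, -8.0, 0.0, -45.0, 97.0], [-13.0, 26.0, 3.0, 0.0, -67.0, 97.0]]
knob_large (0.5626, 0.2016) -5.2 [[35.0, 31.0, -17.0, -0.0, -42.0, -130.0], [35.0, 20.0, -6.0, -0.0, -64.0, -130.0]]
knob_large (0.5626, 0.2016) 174.8 [[35.0, 31.0, -17.0, 0.0, -42.0, 50.0], [35.0, 20.0, -6.0, 0.0, -64.0, 50.0]]
knob_large (0.5626, 0.2016) -185.2 [[35.0, 31.0, -17.0, 0.0, -42.0, 50.0], [35.0, 20.0, -6.0, 0.0, -64.0, 50.0]]
```

```bash
sed -i "s/-85.5,(.5712,.2911),-5.2/94.5,(.5712,.2911),174.8/; s/,-5.2,.046/,174.8,.046/; s/48,(.4457,.2122),-5.2/48,(.4457,.2122),174.8/; s/-5.2,(.5626,.2016),-5.2/174.8,(.5626,.2016),174.8/" h.py
cat >> h.py <<'E'
OFF=.0095
def st(t):
    s=env.read_state(); print(t,round(s['clock'],2),'pos',np.round(s['position'],4),'op',round(s['opening'],3),'F',np.round(s['force'],1)); return s
def pick(n,off=OFF,force=25):
    p,a,q,b,w=J[n]
    env.gripper_to(min(1,(w+.03)/.087))
    env.goto([*p,.12],[-90,0,a])
    hit=env.move_straight([*p,off],rate=.12,force_limit=8); st('down hit=%s'%hit)
    if hit: return False
    env.gripper_to(0,force); st('gripped')
    env.move_straight([*p,.10],rate=.12); s=st('lifted')
    return s['opening']*.087>w-.012
def place(n,off=OFF):
    p,a,q,b,w=J[n]
    env.goto([*q,.14],[-90,0,b]); st('over')
    env.move_straight([*q,off+.012+.012],rate=.12)
    hit=env.move_straight([*q,off+.012-.002],rate=.025,force_limit=5); s=st('down hit=%s'%hit)
    return hit
def release(n):
    p,a,q,b,w=J[n]
    env.gripper_to(min(1,(w+.022)/.087)); st('released')
    env.move_straight([*q,.15],rate=.15)
E
python3 - <<'E'
from h import *
print(pick('coil_long'))
f=env.grab_frame("wrist");cv2.imwrite("pics/c1.png",f["image"])
f=env.grab_frame("scene");cv2.imwrite("pics/c2.png",f["image"])
E
```

```text
down hit=False 11.44 pos [ 0.5996 -0.1722  0.0104] op 0.668 F [ 0.2  0.5 -0.1]
gripped 12.08 pos [ 0.5989 -0.1722  0.0097] op 0.315 F [-0.5 -0.1  0.8]
lifted 12.99 pos [ 0.598  -0.1721  0.099 ] op 0.311 F [-0.4 -0.1 -1.1]
True
```

View pics/c1.png

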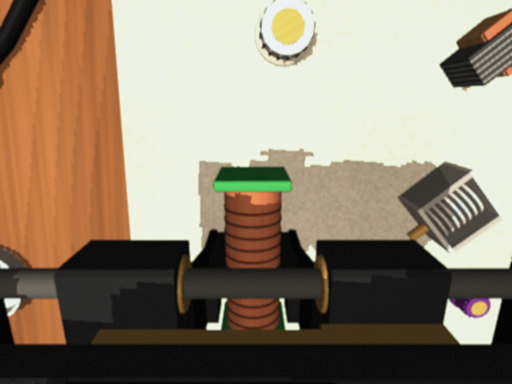

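View pics/c2.png

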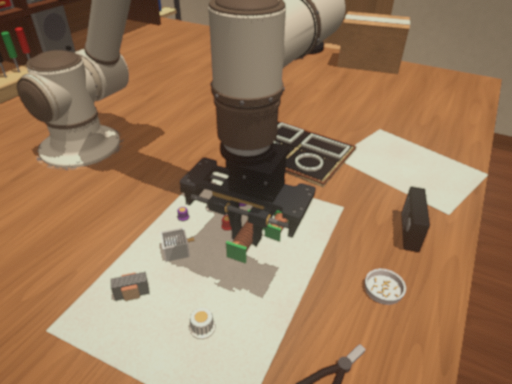

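The coil is held across its winding at about (252, 255) in the wrist picture. It looks level, and the 27 mm opening matches the winding.

```bash
python3 - <<'E'
from h import *
print(place('coil_long'))
for n in("wrist","scene"):
    f=env.grab_frame(n);cv2.imwrite(f"pics/d_{n}.png",f["image"])
E
```

```text
over 14.79 pos [0.5715 0.2899 0.1398] op 0.311 F [-0.1 -0.5 -0.2]
down hit=True 16.32 pos [0.5711 0.2911 0.0217] op 0.312 F [-0.8  0.2  3.2]
True
```

View pics/d_wrist.png

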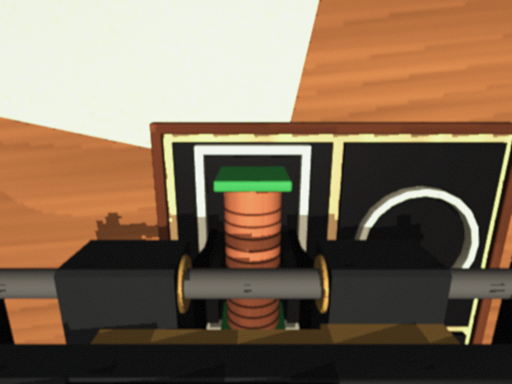

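View pics/d_scene.png

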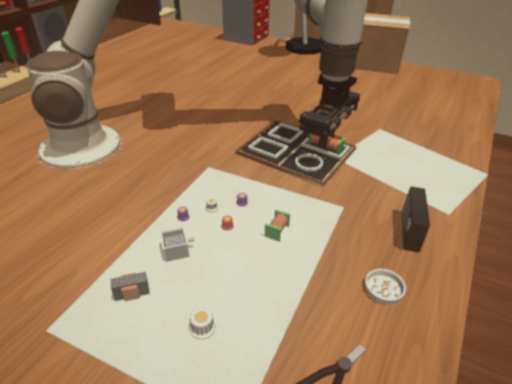

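The coil sits inside the white rim (pixels 200–308, top edge at row 150), and contact came at the expected height. I'll release it and pick the capacitor.

```bash
python3 - <<'E'
from h import *
release('coil_long')
f=env.grab_frame("wrist");a=f["image"]
print(pick('capacitor'))
f=env.grab_frame("wrist");cv2.imwrite("pics/e.png",cv2.resize(np.hstack([a,f["image"]]),(800,300)))
E
```

```text
released 17.14 pos [0.5705 0.2906 0.0207] op 0.571 F [-0.5  0.3  0.1]
down hit=False 21.82 pos [ 0.4474 -0.1815  0.01  ] op 0.873 F [-1.  -0.5  0.2]
gripped 22.45 pos [ 0.4469 -0.1815  0.0097] op 0.529 F [-0.   0.3  1.4]
lifted 23.36 pos [ 0.4461 -0.1814  0.0993] op 0.522 F [ 1.3 -0.7 -1.8]
True
```

View pics/e.png

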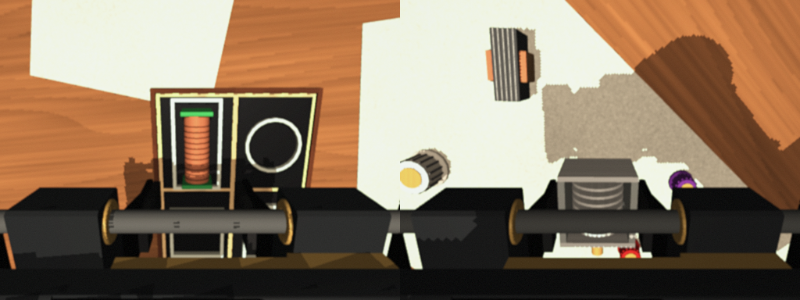

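The coil is centred in the long recess (left half, about (197, 150)). The capacitor is square in the jaws (right half, about (597, 200)). Next I'll place it and pick the transformer.

```bash
python3 - <<'E'
from h import *
h=place('capacitor'); print(h)
if h:
    release('capacitor')
    a=env.grab_frame("wrist")["image"]
    print(pick('transformer'))
    f=env.grab_frame("wrist");cv2.imwrite("pics/g.png",cv2.resize(np.hstack([a,f["image"]]),(800,300)))
E
```

```text
over 25.18 pos [0.4536 0.3009 0.1397] op 0.526 F [-1.  -0.5 -1.9]
down hit=True 26.7 pos [0.4535 0.3017 0.0216] op 0.527 F [-0.7  0.   4.7]
True
released 27.41 pos [0.4529 0.3011 0.021 ] op 0.78 F [-0.1  0.1  0.3]
down hit=False 32.07 pos [ 0.4419 -0.2947  0.0101] op 0.732 F [0.8 0.9 0.4]
gripped 32.69 pos [ 0.4417 -0.2946  0.0097] op 0.395 F [ 0.7 -0.3  1.3]
lifted 33.6 pos [ 0.4405 -0.2941  0.0991] op 0.394 F [ 0.2  0.4 -2.7]
True
```

View pics/g.png

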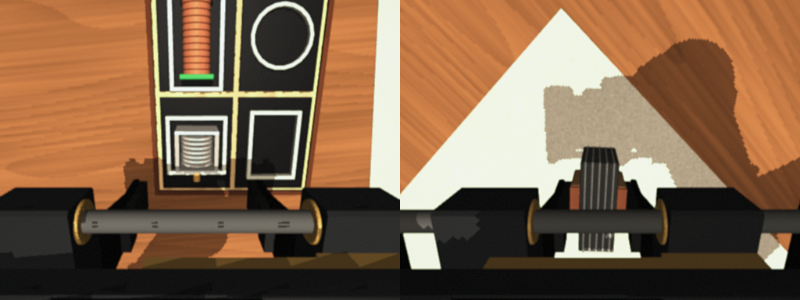

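The capacitor is seated in the square recess (about (196, 148)). The transformer is held on its winding at a 34 mm opening.

```bash
python3 - <<'E'
from h import *
h=place('transformer'); print(h)
if h:
    release('transformer')
    a=env.grab_frame("wrist")["image"]
    print(pick('knob_large',force=15))
    f=env.grab_frame("wrist");cv2.imwrite("pics/k.png",cv2.resize(np.hstack([a,f["image"]]),(800,300)))
E
```

```text
over 35.49 pos [0.4458 0.2115 0.1398] op 0.394 F [-0.3  0.5 -0.3]
down hit=True 37.02 pos [0.4457 0.2122 0.0216] op 0.389 F [-0.3  0.1  4.8]
True
released 37.73 pos [0.445  0.2117 0.021 ] op 0.646 F [-0.  -0.   0.3]
down hit=False 42.26 pos [ 0.5866 -0.2957  0.0104] op 0.735 F [-0.7  0.9 -0.3]
gripped 42.9 pos [ 0.5858 -0.2955  0.0096] op 0.382 F [-0.6 -0.1 -0.1]
lifted 43.81 pos [ 0.5851 -0.2952  0.0991] op 0.379 F [-0.7  0.5 -1. ]
True
```

View pics/k.png

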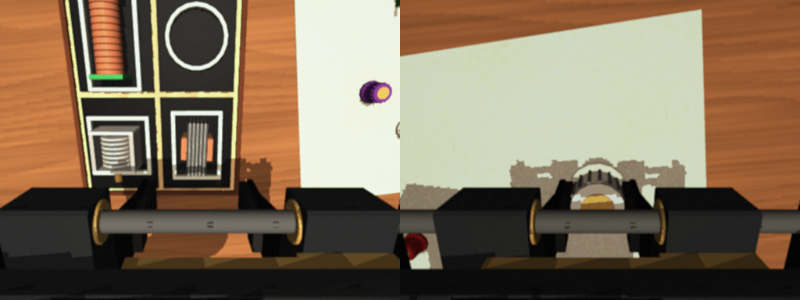

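The transformer is seated in the oblong recess (about (197, 150)). The knob is held at 33 mm across its grip. I'll place it, retreat, and run the checks.

```bash
python3 - <<'E'
from h import *
h=place('knob_large'); print(h)
if h:
    release('knob_large')
    env.goto([.62,.22,.25],[-90,0,0]); env.dwell(.3)
    f=env.grab_frame("wrist"); np.save("v.npy",f,allow_pickle=True); a=f["image"]
    env.goto([.47,-.15,.25],[-90,0,0]); env.dwell(.3)
    b=env.grab_frame("wrist")["image"]
    t=env.grab_frame("top"); s=env.grab_frame("scene"); np.save("v_t.npy",t,allow_pickle=True)
    for n in NAMES[:6]:
        r=env.search_frame(t,n); print(n,[(np.round(x['xyz'],3).tolist(),round(x['score'],2)) for x in r[:3]])
    c=cv2.resize(rect(t,(.36,.66),(.12,.39),.03),(400,400))
    cv2.imwrite("pics/v.png",cv2.resize(np.vstack([np.hstack([a,s["image"]]),np.hstack([b,t["image"]])]),(800,600)))
    cv2.imwrite("pics/v2.png",np.hstack([c,cv2.resize(rect(np.load('v.npy',allow_pickle=True).item(),(.36,.66),(.12,.39),.03),(400,400))]))
st('end')
E
```

```text
over 45.67 pos [0.5628 0.2007 0.1398] op 0.375 F [-0.2 -0.7 -0.3]
down hit=True 47.21 pos [0.5625 0.2016 0.0213] op 0.379 F [-0.2  0.5  2.4]
True
released 47.92 pos [0.562  0.2013 0.0208] op 0.642 F [-0.   0.4  0.3]
coil_long [([0.568, 0.287, 0.036], 0.8)]
coil_short []
capacitor [([0.449, 0.3, 0.04], 0.95)]
transformer [([0.45, 0.212, 0.049], 0.58)]
knob_large [([0.559, 0.195, 0.04], 0.75)]
knob_small [([0.445, -0.053, 0.023], 0.36)]
end 54.08 pos [ 0.47 -0.15  0.25] op 0.642 F [-0.1  0.2  0.2]
```

View pics/v.png

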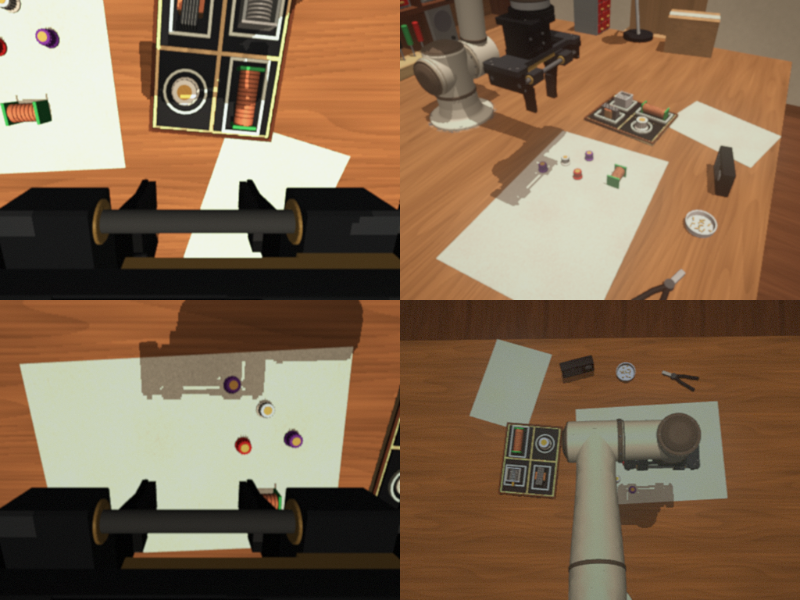

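View pics/v2.png

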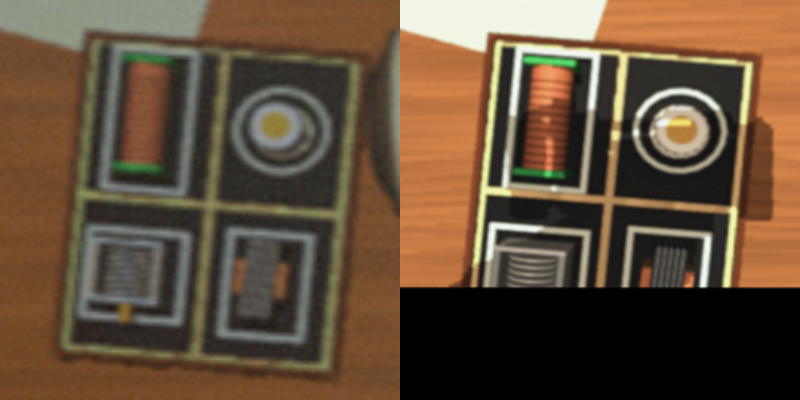

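All four parts sit inside their rims in both views. The small knob (about (266, 409)) is at the same place as in the first picture. The gripper is clear, so I'm handing in.

```bash
python3 - <<'E'
from workcell import env
env.close_job(); print(env.read_state()['clock'])
E
```

```text
the job is handed in; nothing more can be done
the job is handed in; nothing more can be done
```

I picked the long coil, capacitor, transformer and large knob one at a time. Each was lowered into its recess until contact and then released, and the job was handed in at about 54 s of the 115 s allowed.

- **Contact heights:** each part touched down with the tool at 21.3–21.7 mm, against 21.5 mm expected, so all four should be flat on their floors.
- **Placement:** the final wrist and top pictures show all four parts upright inside their rims. The detector's centres on the top picture lie within about 7 mm of the recess centres. That includes its own error of about 4 mm; I did not measure final positions any more finely.
- **Short coil and small knob:** the small knob sits at the same pixels as in the first picture. The short coil was only partly in view and looked unmoved. In that last top picture the arm hid the short coil, so the detector missed it and gave the small knob only a low score (0.36). I relied on the pictures for both.

No check failed. The wrist and top cameras differed by a steady 2–3 mm, close to their stated calibration. I used the wrist values with a slight shift toward the top camera's.

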